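# Nip an album in the screw press

## Task

Push the black album along the wooden bed of the screw press until it lies square against the metal stop at the back. Then wind the press down with the T-handle, clockwise seen from above, until the platen bears firmly on the album (about 80 N, felt as the handle turning clearly stiffer) without overtightening and crushing it, and let go, leaving everything else on the table where it stands.

Things in the scene. Friction and masses are not known exactly. Their poses are not given: they have to be found in the camera images.
- bed: Pale wooden bed board of a green column press, 222 x 150 x 12 mm, fixed on the foot plate (300 x 190 x 20 mm). Origin: its underside, straight below the screw's axis, 15 to 20 mm above the table (shims vary); top 12 mm above the origin. x points along the board to the back (to the stop and column), y to the left seen from the front, z up. The board's front edge is at x = -152 mm
- stop (a point): Middle of the front face of the aluminium stop across the bed's back end (150 mm wide, rising 18 mm above the board), at x = +60 mm of the bed
- column_top (a point): Top of the press's round steel column, 30 mm thick (36 mm at the cap), 307 mm above the table, at x = +108 mm of the bed. It stands behind the T-handle and blocks a gripper from going all the way round
- beam_front (a point): Front upper edge of the arm (60 mm wide, 34 mm thick, top 158 mm above the table) that runs from the column over the bed and carries the screw, here 40 mm in front of the axis. Below it hangs the platen, 100 x 100 mm with a red face, centred on the screw's axis, at first 8 to 20 mm (not measured) above the album's top
- album_mid (a point): Centre (half-way up) of the loose black album, a rigid block 170 mm along its x, 120 mm along y, 24 mm thick, about 0.45 kg, lying flat on the bed, its back end under the platen, 40 to 70 mm short of the stop and slightly skewed. Against the stop its centre is at x = -25 mm of the bed
- album_front (a point): Middle of the album's front edge face (85 mm from its centre towards -x, half-way up), where it can be pushed; at home it is 110 mm in front of the screw's axis, clear of the arm and of the handle
- hub (a point): Centre of the press's T-handle, on the screw's upright axis, at mid-height of the bar, 205 mm above the table. The handle does not rise or sink; clockwise from above lowers the platen 20 mm a turn (10 mm a half turn). The screw stays where it is left, at any pressure up to 140 N
- grip_a (a point): Grip point on one half of the handle's bar, 55 mm from the hub. The bar is a level round steel rod, 12 mm thick and 156 mm long over its red end caps (15 mm thick, 10 mm long), through the hub (26 mm boss); 41 mm of free space below its outer part. It starts at any angle
- grip_b (a point): The same on the other half, opposite grip_a. Turning takes a steady 0.45 N m while the platen is free (8 N at the grip point); once it bears on the album the torque grows by 0.32 N m per 100 N of pressure, to 0.7 N m at 80 N. The cushioned platen gains about 60 N a radian of turning
- mug: Yellow mug, 80 mm wide, 95 mm high; bystander (origin under its centre)
- jar: Glass jar with white lid, 90 mm wide, 196 mm high; bystander (origin under its centre)
- pencil_case: Black and orange pencil case, 70 x 190 x 40 mm; bystander (origin under its centre)
- loupe: Small black loupe, 44 mm wide, 40 mm high, beside the press; bystander (origin under its centre)
- tape_roll: Green roll, 90 mm wide, 24 mm high, beside the press; bystander (origin under its centre)
- roller: Hand roller with wooden handle, about 160 x 90 x 36 mm; bystander (origin under its roller)
- weight: Brass paperweight, 50 x 70 mm, 48 mm high, beside the press; bystander (origin under its centre)
There are look-alikes about, which are no part of the job. What is shaped like the part that bears album_mid but purple is not meant.

How it is judged:
By the outcome, as a careful person would: the job done as asked, in the order asked, and still so for the second after the job is handed in, with the robot touching nothing.
It also fails if it takes over 72 s, if anything falls off the work surface, if the arm or the gripper's body presses on something with over 40 N, if the wrist force passes 120 N, or if a joint passes its speed limit or range.

## Robot

A 6-joint arm with a two-finger parallel gripper is mounted at the origin on the work surface. World frame = base frame: x ahead of the robot, y to its left, z up, the work surface at z = 0. Lengths are in m, angles in degrees, forces in N, time in s.
With the tool pointing down it reaches from about 0.35 to 0.875 m from the base axis. Payload 4.2 kg.
Tool frame: the origin (TCP) lies midway between the tips of the shut fingers; the grasp point (between the pads) lies 19 mm behind it; z points along the fingers, y is the line along which they close (so a half turn about z gives the same grasp; the last joint's range is limited). The gripper opens to 85 mm and grips with 20 to 120 N. Pads are 22 mm wide; open, the fingers measure 114 mm over their backs; the gripper's body (76 mm by 85 mm) begins 54 mm behind the grasp point. The pads swing forward as they close: fully open they stand 13 mm farther back than shut.
Start: joints at [14.817, 22.042, 0.453, 0, -68.411, -14.817], TCP at [0.625, 0, 0.231] pointing down, gripper open.
Joint ranges: [-179.83, 179.83], [-69.29, 118.12], [-61.27, 80.66], [-181.25, 117.63], [-171.15, -9.14], [-177.46, 177.46]. Speed limits (degrees/s): [159.86, 159.86, 180, 180, 180, 180].

## Interface

Orientations are given as [roll, pitch, yaw] about the fixed x, y, z axes, in that order (R = Rz(yaw) Ry(pitch) Rx(roll)).
In Python, from station import * gives the robot as it stands. Calls block until the motion is done:
- goto(position, orientation): joint-space move of the TCP to a pose.
- line_to(position, rotation=None, vel=0.15, contact_N=None): straight line of the TCP; rotation=None keeps the orientation; vel is the mean speed in m/s. With contact_N (N) it stops when the force on the tool has changed by that much, and returns True; else False.
- movej(angles): joint-space move.
- command_gripper(opening): opening from 0.0 (shut) to 1.0 (fully open); the grip force is fixed at half the most; returns when the fingers have stopped.
- pause(seconds).
- solve_ik(position, orientation): joint angles nearest the present ones, or None.
- read_state(): the state.
- grab_frame(name): name is "scene" or "side" or "wrist"; returns the picture (420x560x3 uint8, blue, green, red); there is no depth.
- get_calibration(name): a dict with "fx", "fy", "cx", "cy" (pixels), "origin" and "rotation" of the camera in the world. Camera axes: x right, y down, z forward; pixel columns grow to the right and rows downward; lengths in m; the calibration is good to about 2 mm. A picture is of the moment at which its call begins: read the wrist's pose just before it. get_calibration takes no time and is no camera call; for the wrist camera it gives the pose at the moment of the call.
A pose or a line that the arm cannot do raises PlanningError and nothing moves.
- job_done(): hands the job in; it is judged then, once.
Trained networks look in the newest picture that a camera, given by its name, has taken for a name from the list of things; names that differ only in an ending like _2 or _b are one class to them, and where a whole thing is asked for, a point or a joint stands for the part that bears it (a point fixed in the world has none). Each returns a list of dicts, best first, with "conf" (0 to 1); they miss things now and then, are a little off and sometimes report something else, mostly with a low value. They report only what shows in the picture. A call takes as long as a camera call. They do not tell look-alikes from the thing itself.
- spot_in(camera, label): "point" ([x, y, z] in m, in the coordinates of the camera as it stood for that picture, good to about 4 mm: the middle of the surface that is visible of it).
The state is a dict: "time_s": time; "joints": joint angles; "joint_velocities": joint speeds; "tau": joint torques, N m; "tool_pos": TCP position; "tool_rot": TCP orientation; "contact_force": force on the tool from outside, world axes, zero at the start; "torque": the same for the moment, N m; "opening": opening from 0.0 (shut) to 1.0 (fully open); "grip_force": force on a finger pad.
Only numpy, scipy, OpenCV 4.12 (cv2) and the standard library are available. Lean on these libraries where they do the work, as an engineer would, in place of code of your own. Each camera call takes 0.05 s, during which the arm holds its last target. There are 200 camera calls.

## Working session

There is one attempt and no reset: what is moved stays moved. The work goes in short steps, each a Python script; the robot and the scene stay as the last script left them, time stands still between calls to the robot, and variables do not carry over. Pictures are saved under pics/ and viewed, at most 10 in all, crops included, and the job is handed in when it is done.

```bash
ls; mkdir -p pics
cat > h.py <<'E'
from station import *
import numpy as np, cv2
def cam2w(c,p):
    k=get_calibration(c); return np.array(k["origin"])+np.array(k["rotation"])@np.array(p)
def see(c,labels):
    for l in labels:
        for d in spot_in(c,l)[:3]:
            print(c,l,round(d["conf"],2),np.round(cam2w(c,d["point"]),3))
def proj(c,p):
    k=get_calibration(c); q=np.array(k["rotation"]).T@(np.array(p)-np.array(k["origin"]))
    return [k["fx"]*q[0]/q[2]+k["cx"],k["fy"]*q[1]/q[2]+k["cy"]]
def pix2w(c,u,v,z):
    k=get_calibration(c); o=np.array(k["origin"]); d=np.array(k["rotation"])@np.array([(u-k["cx"])/k["fx"],(v-k["cy"])/k["fy"],1])
    return o+d*(z-o[2])/d[2]
E
python3 - <<'E'
from h import *
for c in ["scene","side"]:
    f=grab_frame(c); cv2.imwrite(f"pics/{c}1.png",f)
    see(c,["bed","stop","column_top","beam_front","album_mid","album_front","hub","grip_a"])
    k=get_calibration(c); print(k["origin"])
see("scene",["mug","jar","pencil_case","loupe","tape_roll","roller","weight"])
print(read_state()["time_s"])
E
```

```text
pics
scene bed 0.96 [89.633 88.222 89.484]
scene stop 0.97 [89.722 88.312 89.574]
scene column_top 0.6 [78.352 76.942 78.204]
scene beam_front 0.92 [78.523 77.112 78.374]
scene album_mid 0.87 [131.238 129.827 131.089]
scene album_mid 0.81 [97.212 95.802 97.064]
scene album_mid 0.65 [100.258  98.847 100.109]
scene album_front 0.61 [96.684 95.274 96.536]
scene album_front 0.59 [100.629  99.219 100.481]
scene hub 0.87 [77.581 76.171 77.433]
scene hub 0.56 [78.805 77.395 78.657]
scene hub 0.54 [100.756  99.346 100.608]
scene grip_a 0.84 [77.707 76.297 77.559]
[ 1.17774528 -0.23254616  1.02932643]
side bed 0.95 [-91.45  -92.186 -89.93 ]
side stop 0.71 [-91.052 -91.787 -89.532]
side stop 0.44 [-75.446 -76.181 -73.926]
side column_top 0.97 [-88.191 -88.927 -86.672]
side column_top 0.71 [-87.389 -88.124 -85.869]
side beam_front 0.82 [-89.378 -90.114 -87.858]
side album_mid 0.97 [-49.044 -49.78  -47.524]
side album_mid 0.69 [-40.308 -41.043 -38.788]
side album_mid 0.63 [-73.575 -74.311 -72.055]
side album_front 0.97 [-41.152 -41.887 -39.632]
side album_front 0.92 [-48.633 -49.369 -47.113]
side album_front 0.86 [-73.445 -74.181 -71.926]
side hub 0.69 [-79.585 -80.32  -78.065]
side hub 0.48 [-90.701 -91.437 -89.181]
side hub 0.4 [-73.474 -74.209 -71.954]
side grip_a 0.55 [-31.792 -32.527 -30.272]
side grip_a 0.47 [-79.931 -80.667 -78.411]
[-0.10182007 -0.83744729  1.4181056 ]
scene jar 0.96 [16.393 14.983 16.245]
scene pencil_case 0.96 [130.045 128.635 129.897]
scene loupe 0.16 [89.428 88.018 89.28 ]
scene tape_roll 0.69 [66.328 64.918 66.18 ]
scene tape_roll 0.51 [77.495 76.085 77.347]
scene tape_roll 0.22 [78.895 77.484 78.746]
scene roller 0.79 [144.288 142.877 144.139]
scene weight 0.66 [100.425  99.015 100.277]
1.25
```

The calibration's rotation is roll, pitch, yaw, so I'm fixing the helper.

```bash
sed -i 's/np.array(k\["rotation"\])/Rm(k["rotation"])/g' h.py
cat >> h.py <<'E'
from scipy.spatial.transform import Rotation
def Rm(r): return Rotation.from_euler("xyz",r,degrees=True).as_matrix()
E
python3 - <<'E'
from h import *
for c in ["scene","side"]:
    see(c,["bed","stop","column_top","beam_front","album_mid","album_front","hub","grip_a"])
see("scene",["mug","jar","pencil_case","loupe","tape_roll","roller","weight"])
E
```

```text
scene bed 0.96 [ 0.66  -0.129  0.026]
scene stop 0.97 [ 0.663 -0.133  0.03 ]
scene column_top 0.6 [ 0.734 -0.094  0.038]
scene beam_front 0.92 [ 0.73  -0.092  0.037]
scene album_mid 0.87 [ 0.294 -0.204  0.022]
scene album_mid 0.81 [0.368 0.029 0.021]
scene album_mid 0.65 [ 0.513 -0.121  0.053]
scene album_front 0.61 [0.373 0.03  0.02 ]
scene album_front 0.59 [ 0.515 -0.126  0.054]
scene hub 0.87 [ 0.631 -0.089  0.208]
scene hub 0.56 [ 0.728 -0.092  0.034]
scene hub 0.54 [ 0.511 -0.124  0.055]
scene grip_a 0.84 [ 0.63  -0.091  0.21 ]
side bed 0.95 [ 0.651 -0.14   0.031]
side stop 0.71 [ 0.649 -0.137  0.031]
side stop 0.44 [ 0.392 -0.401  0.027]
side column_top 0.97 [ 0.66  -0.099  0.095]
side column_top 0.71 [ 0.567 -0.249  0.043]
side beam_front 0.82 [ 0.669 -0.1    0.094]
side album_mid 0.97 [ 0.282 -0.2    0.025]
side album_mid 0.69 [0.347 0.067 0.027]
side album_mid 0.63 [ 0.531 -0.105  0.051]
side album_front 0.97 [0.353 0.065 0.028]
side album_front 0.92 [ 0.28  -0.197  0.025]
side album_front 0.86 [ 0.53  -0.106  0.053]
side hub 0.69 [ 0.627 -0.086  0.215]
side hub 0.48 [ 0.646 -0.137  0.031]
side hub 0.4 [ 0.531 -0.103  0.052]
side grip_a 0.55 [0.415 0.318 0.065]
side grip_a 0.47 [ 0.629 -0.084  0.211]
scene jar 0.96 [0.698 0.41  0.142]
scene pencil_case 0.96 [ 0.591 -0.427  0.041]
scene loupe 0.16 [ 0.664 -0.13   0.027]
scene tape_roll 0.69 [0.635 0.088 0.024]
scene tape_roll 0.51 [ 0.63  -0.09   0.214]
scene tape_roll 0.22 [ 0.731 -0.096  0.036]
scene roller 0.79 [ 0.404 -0.4    0.027]
scene weight 0.66 [ 0.707 -0.256  0.028]
```

View pics/scene1.png

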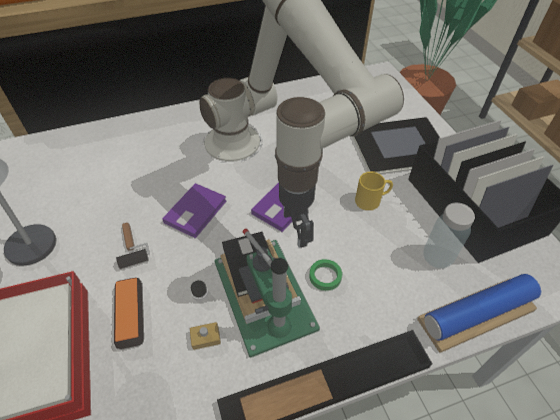

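View pics/side1.png

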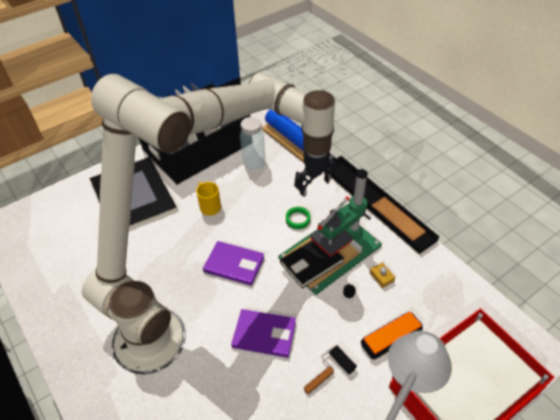

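The scene view shows the press with its column at about (277,325), the handle bar from about (245,232) to (280,262), and the black album at about (243,250). The two purple look-alikes are at (195,208) and (272,205). Next I'll take a close wrist view.

Run:
```python
from h import *
goto([0.50,-0.11,0.42],[180,0,0])
s=read_state(); print(s["tool_rot"],s["time_s"])
f=grab_frame("wrist"); cv2.imwrite("pics/w1r.png",f)
print(get_calibration("wrist"))
see("wrist",["bed","stop","column_top","beam_front","album_mid","album_front","hub","grip_a"])
g=grab_frame("scene"); cv2.imwrite("pics/s2r.png",g)
see("scene",["bed","stop","column_top","beam_front","album_mid","album_front","hub","grip_a"])
cv2.imwrite("pics/w1.png",cv2.resize(f,(800,600),interpolation=cv2.INTER_CUBIC))
cv2.imwrite("pics/s2.png",cv2.resize(g[210:360,180:360],None,fx=4,fy=4,interpolation=cv2.INTER_CUBIC))
```

```text
[-1.79990875e+02  5.09540642e-02 -1.76857301e-02] 3.925
{'fx': 310.55809677081925, 'fy': 310.55809677081925, 'cx': 275.78433136717103, 'cy': 209.707763385007, 'origin': array([ 0.57516321, -0.1090389 ,  0.56204465]), 'rotation': array([ 1.63056623e+02,  1.05394816e-01, -9.00019373e+01])}
wrist bed 0.76 [ 0.64  -0.024  0.027]
wrist stop 0.62 [ 0.637 -0.024  0.025]
wrist column_top 0.9 [ 0.642 -0.088  0.092]
wrist column_top 0.27 [ 0.58  -0.417  0.037]
wrist beam_front 0.68 [ 0.64  -0.087  0.092]
wrist beam_front 0.55 [ 0.632 -0.025  0.026]
wrist album_mid 0.71 [ 0.521 -0.094  0.049]
wrist album_mid 0.62 [ 0.285 -0.191  0.024]
wrist album_mid 0.58 [0.357 0.063 0.023]
wrist album_front 0.82 [ 0.286 -0.197  0.023]
wrist album_front 0.79 [0.362 0.063 0.028]
wrist album_front 0.57 [ 0.523 -0.095  0.052]
wrist hub 0.55 [ 0.628 -0.083  0.213]
wrist grip_a 0.75 [ 0.627 -0.083  0.211]
wrist grip_a 0.28 [ 0.4   -0.4    0.028]
scene bed 0.71 [ 0.663 -0.133  0.027]
scene stop 0.82 [ 0.661 -0.133  0.028]
scene column_top 0.78 [ 0.73  -0.093  0.037]
scene column_top 0.49 [ 0.629 -0.09   0.21 ]
scene beam_front 0.7 [ 0.728 -0.093  0.039]
scene beam_front 0.35 [ 0.708 -0.255  0.027]
scene album_mid 0.96 [0.361 0.064 0.019]
scene album_mid 0.91 [ 0.514 -0.122  0.055]
scene album_mid 0.56 [ 0.295 -0.201  0.021]
scene album_front 0.87 [ 0.291 -0.201  0.023]
scene album_front 0.85 [ 0.511 -0.127  0.052]
scene album_front 0.84 [0.363 0.067 0.023]
scene hub 0.73 [ 0.631 -0.089  0.213]
scene grip_a 0.6 [ 0.513 -0.124  0.052]
scene grip_a 0.58 [ 0.58  -0.247  0.041]
scene grip_a 0.56 [ 0.632 -0.09   0.214]
```

View pics/w1.png

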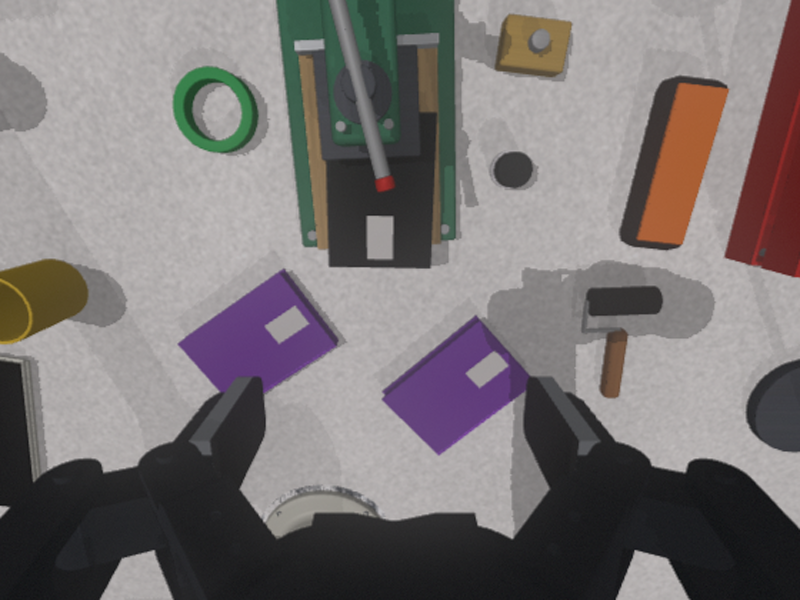

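View pics/s2.png

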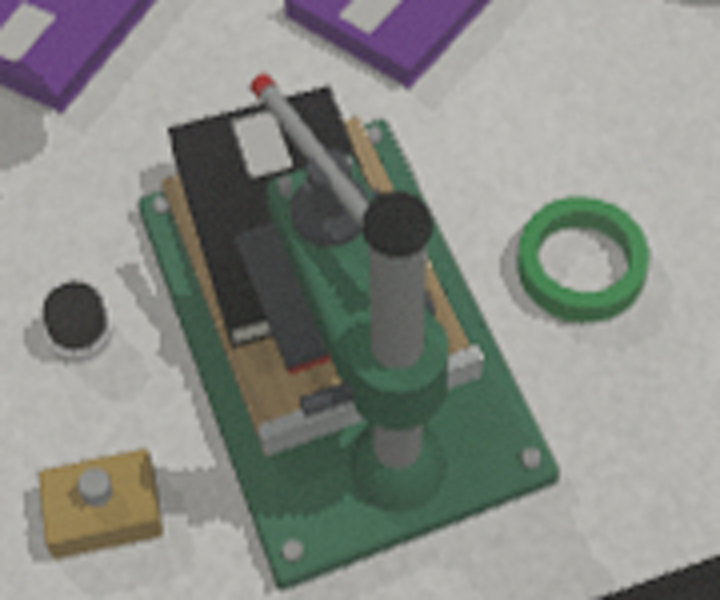

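The wrist view shows these pixels (in the 800-wide image):
- Album front edge: (329,267) to (431,267).
- Stop front edge: (296,51) to (439,44).
- Foot-plate front corners: (303,246) and (455,239).
- Bar: red cap at (385,184), running up to (335,0).

Run:
```python
from h import *
def w(u,v,z): return pix2w("wrist",u*.7,v*.7,z)
P=dict(albFL=(329,267,.0535),albFR=(431,267,.0535),albBR=(436,112,.0535),albL2=(325,162,.0535),stopL=(295,42,.0475),stopR=(439,34,.0475),
 footFL=(303,246,.018),footFR=(455,239,.018),bedFL=(318,249,.0295),bedL=(301,57,.0295),bedFR=(441,243,.0295),beamFL=(333,140,.158),beamFR=(396,145,.158),
 cap=(385,188,.205),bar2=(335,0,.205))
for n,p in P.items(): print(n,np.round(w(*p)[:2],4))
for (a,b) in [("albFR","albBR"),("albFL","albL2"),("bedFL","bedL"),("cap","bar2")]:
    d=w(*P[b])-w(*P[a]); print(a,np.degrees(np.arctan2(d[1],d[0])))
for (a,b) in [("albFR","albFL"),("stopR","stopL"),("footFR","footFL"),("beamFR","beamFL")]:
    d=w(*P[b])-w(*P[a]); print(a,np.linalg.norm(d),np.degrees(np.arctan2(-d[0],d[1])))
def s(u,v,z): return pix2w("scene",180+u/4,210+v/4,z)
print("scene")
Q=dict(col=(397,225,.307),colbot=(400,470,.018),stopR=(262,433,.0475),stopL=(480,352,.0475),FR=(143,200,.018),FL=(385,122,.018),BR=(282,580,.018),BL=(557,475,.018),albFR=(170,130,.0535),albFL=(330,88,.0535),albBR=(233,328,.0535),cap=(262,84,.205))
for n,p in Q.items(): print(n,np.round(s(*p)[:2],4))
```

```text
albFL [ 0.4603 -0.0321]
albFR [ 0.4604 -0.1518]
albBR [ 0.6288 -0.153 ]
albL2 [ 0.5781 -0.0327]
stopL [ 0.6964 -0.0061]
stopR [ 0.7037 -0.1546]
footFL [0.4789 0.0044]
footFR [ 0.4877 -0.1835]
bedFL [ 0.4773 -0.016 ]
bedL [ 0.6863 -0.0081]
bedFR [ 0.4847 -0.1652]
beamFL [ 0.5955 -0.0561]
beamFR [ 0.5914 -0.1103]
cap [ 0.5577 -0.1016]
bar2 [ 0.6854 -0.0673]
albFR -0.4145918016530973
albFL -0.2937455405780792
bedFL 2.1810851060324836
cap 15.012405903419028
albFR 0.11971855807948976 0.028790478053796247
stopR 0.14861772038659155 2.7982715069864095
footFR 0.1880539752734266 2.67347561467826
beamFR 0.054337229898606315 -4.2873113435825445
scene
col [ 0.7428 -0.0793]
colbot [ 0.7411 -0.0764]
stopR [ 0.7024 -0.1538]
stopL [ 0.6948 -0.0057]
FR [ 0.4899 -0.1803]
FL [0.4822 0.0031]
BR [ 0.7842 -0.1672]
BL [0.7769 0.0157]
albFR [ 0.4632 -0.15  ]
albFL [ 0.4652 -0.0325]
albBR [ 0.629  -0.1512]
cap [ 0.5593 -0.1015]
```

```bash
cat >> h.py <<'E'
YAW=2.7; HUB=np.array([0.634,-0.083])
def B(x,y=0):
    c,s=np.cos(np.radians(YAW)),np.sin(np.radians(YAW)); return HUB+[c*x-s*y,s*x+c*y]
E
python3 - <<'E'
from h import *
rot=[180,-30,YAW]; y=-0.004
command_gripper(1.0)
goto([*B(-.225,y),.10],rot)
line_to([*B(-.215,y),.030],vel=.12)
f0=read_state()["contact_force"]
print(line_to([*B(-.135,y),.030],vel=.08,contact_N=15))
hit=line_to([*B(-.095,y),.030],vel=.04,contact_N=15)
s=read_state(); p=np.array(s["tool_pos"])[:2]-HUB; u=B(1)-HUB
print(hit,s["tool_pos"],"bed x",p@u,s["contact_force"]-np.array(f0),s["time_s"])
E
```

```text
Traceback (most recent call last):
station.PlanningError: the arm cannot take that pose within its joint ranges
```

Run:
```python
from h import *
for x,z in [(-.225,.1),(-.215,.03),(-.16,.03),(-.1,.03)]:
    for r in ([180,-30,YAW],[180,-20,YAW],[180,-10,YAW],[180,0,YAW],[180,0,YAW+180],[180,20,YAW+180],[180,10,YAW+180]):
        q=solve_ik([*B(x,-.004),z],r); print(x,z,r,None if q is None else np.round(q,0))
```

```text
-0.225 0.1 [180, -30, 2.7] None
-0.225 0.1 [180, -20, 2.7] [ 10.   4. -56.  14. -11.  70.]
-0.225 0.1 [180, -10, 2.7] [ 10.   7. -45.   3. -28.  81.]
-0.225 0.1 [180, 0, 2.7] [  9.  11. -37.   0. -41.  84.]
-0.225 0.1 [180, 0, 182.7] [  9.  11. -37.  -0. -41. -96.]
-0.225 0.1 [180, 20, 182.7] [  10.    4.  -56.   14.  -11. -110.]
-0.225 0.1 [180, 10, 182.7] [ 10.   7. -45.   3. -28. -99.]
-0.215 0.03 [180, -30, 2.7] None
-0.215 0.03 [180, -20, 2.7] None
-0.215 0.03 [180, -10, 2.7] [ 10.  17. -49.   5. -14.  79.]
-0.215 0.03 [180, 0, 2.7] [  9.  20. -40.   0. -30.  84.]
-0.215 0.03 [180, 0, 182.7] [  9.  20. -40.  -0. -30. -96.]
-0.215 0.03 [180, 20, 182.7] None
-0.215 0.03 [180, 10, 182.7] [  10.   17.  -49.    5.  -14. -101.]
-0.16 0.03 [180, -30, 2.7] None
-0.16 0.03 [180, -20, 2.7] None
-0.16 0.03 [180, -10, 2.7] [  9.  20. -42.   3. -18.  81.]
-0.16 0.03 [180, 0, 2.7] [  8.  23. -33.   0. -34.  85.]
-0.16 0.03 [180, 0, 182.7] [  8.  23. -33.  -0. -34. -95.]
-0.16 0.03 [180, 20, 182.7] None
-0.16 0.03 [180, 10, 182.7] [  9.  20. -42.   3. -18. -99.]
-0.1 0.03 [180, -30, 2.7] None
-0.1 0.03 [180, -20, 2.7] None
-0.1 0.03 [180, -10, 2.7] [  8.  24. -33.   2. -23.  83.]
-0.1 0.03 [180, 0, 2.7] [  7.  27. -25.   0. -38.  85.]
-0.1 0.03 [180, 0, 182.7] [  7.  27. -25.  -0. -38. -95.]
-0.1 0.03 [180, 20, 182.7] None
-0.1 0.03 [180, 10, 182.7] [  8.  24. -33.   2. -23. -97.]
```

Run:
```python
from h import *
rot=[180,10,YAW+180]; y=-0.004
goto([*B(-.225,y),.10],rot)
line_to([*B(-.215,y),.029],vel=.12)
f0=read_state()["contact_force"]
print(line_to([*B(-.135,y),.029],vel=.08,contact_N=15))
hit=line_to([*B(-.098,y),.029],vel=.04,contact_N=15)
s=read_state(); p=np.array(s["tool_pos"])[:2]-HUB; u=B(1)-HUB
print(hit,s["tool_pos"],"bed x",p@u,s["contact_force"]-np.array(f0),s["torque"],s["time_s"])
g=grab_frame("scene"); cv2.imwrite("pics/s3.png",cv2.resize(g[210:360,180:360],None,fx=4,fy=4,interpolation=cv2.INTER_CUBIC))
```

```text
False
True [ 0.51295206 -0.09327658  0.02764558] bed x -0.12139765883510333 [ 0.4473591  -1.22754565 -0.1342513 ] [0.0147541  0.39460295 0.00633725] 10.2
```

View pics/s3.png

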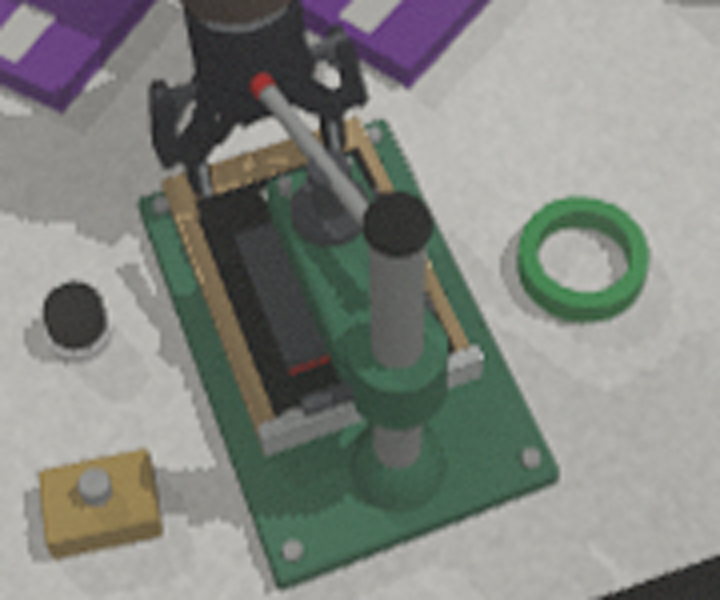

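The album now lies against the stop, with its back edge along the stop from (265,425) to (470,355). Next is one more gentle seating push, then I back off and check inverse kinematics for the winding arc.

Run:
```python
from h import *
y=-.004
hit=line_to([*B(-.105,y),.029],vel=.03,contact_N=18)
s=read_state(); p=np.array(s["tool_pos"])[:2]-HUB; u=B(1)-HUB; print(hit,p@u)
line_to([*B(-.20,y),.029],vel=.15)
line_to([*B(-.20,y),.27],vel=.25)
command_gripper(.35)
s=read_state();print(s["opening"],s["time_s"],s["contact_force"])
for off in (0,180):
  for ph in (300,270,240,194.5,150,120,90,60,45,30):
    r=np.radians(ph); yaw=(ph+off+180)%360-180
    q=solve_ik([*(HUB+.055*np.array([np.cos(r),np.sin(r)])),.181],[180,0,yaw]); print(off,ph,None if q is None else np.round(q,0))
```

```text
True -0.12173884420678435
0.35028725733853666 12.9667 [ 0.31246551 -0.58326701 -0.0981894 ]
0 300 [  3.  29.   4.   0. -65.  27.]
0 270 [  2.  26.  -0.   0. -64.  -2.]
0 240 [  3.  24.  -4.   0. -62. -33.]
0 194.5 [  6.  21.  -9.  -0. -60. -82.]
0 150 [  10.   21.   -9.   -0.  -60. -130.]
0 120 [  12.   23.   -6.    0.  -61. -162.]
0 90 [ 12.  25.  -2.   0. -63. 168.]
0 60 [ 11.  28.   2.   0. -64. 139.]
0 45 [ 10.  29.   4.   0. -65. 125.]
0 30 [  9.  30.   6.   0. -66. 111.]
180 300 [   3.   29.    4.   -0.  -65. -153.]
180 270 None
180 240 [  3.  24.  -4.   0. -62. 147.]
180 194.5 [  6.  21.  -9.   0. -60.  98.]
180 150 [ 10.  21.  -9.   0. -60.  50.]
180 120 [ 12.  23.  -6.   0. -61.  18.]
180 90 [ 12.  25.  -2.   0. -63. -12.]
180 60 [ 11.  28.   2.   0. -64. -41.]
180 45 [ 10.  29.   4.   0. -65. -55.]
180 30 [  9.  30.   6.   0. -66. -69.]
```

```bash
cat >> h.py <<'E'
R=.055
def at(ph,z,r=R):
    a=np.radians(ph); return [*(HUB+r*np.array([np.cos(a),np.sin(a)])),z], [180,0,(ph+360)%360-180]
def mom(f0):
    s=read_state(); F=np.array(s["contact_force"])-f0; p=np.array(s["tool_pos"])[:2]-HUB
    return p[0]*F[1]-p[1]*F[0], s["torque"][2], F, s
def enter(ph):
    goto(*at(ph,.26)); line_to(at(ph,.181)[0],vel=.15)
    return np.array(read_state()["contact_force"])
def arc(f0,a,b,step,vel=.06,stop=None):
    out=[]
    n=int(np.ceil((a-b)/step))
    for ph in np.linspace(a,b,n+1)[1:]:
        p,r=at(ph,.181); line_to(p,r,vel=vel)
        M,mz,F,s=mom(f0); out.append((round(ph),round(M,3),round(mz,3),np.round(F,1).tolist()))
        if stop and M<stop: break
    for o in out: print(*o)
    print("t",s["time_s"]); return ph
E
python3 - <<'E'
from h import *
f0=enter(194.5)
f=grab_frame("wrist"); cv2.imwrite("pics/w4.png",f)
print(f0,read_state()["time_s"])
arc(f0,194.5,150,15)
E
```

```text
[0.40180537 0.65073927 0.21609056] 16.5583
180 0.223 0.076 [1.8, -4.1, 0.6]
165 0.239 -0.013 [0.4, -4.7, 2.4]
150 0.144 0.061 [-0.3, -2.8, 1.3]
t 17.7833
```

View pics/w4.png

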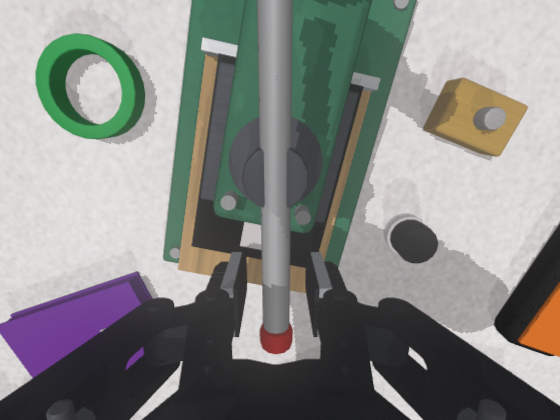

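The fork straddles the bar symmetrically and the bar follows it. Static readings relax after each stop, so I'll calibrate the moving force with contact thresholds instead.

```bash
cat >> h.py <<'E'
def ang():
    p=np.array(read_state()["tool_pos"])[:2]-HUB; return np.degrees(np.arctan2(p[1],p[0]))%360
def push(to,N,vel=.04,back=5):
    "back off to unload, then push the fork to angle `to`, stopping at a force change N"
    a=ang(); line_to(*at(a+back,.181),vel=.06)
    p,r=at(to,.181); hit=line_to(p,r,vel=vel,contact_N=N)
    b=ang(); print(f"N={N} from {a:.1f} to {b:.1f} goal {to:.1f} hit {hit}"); return hit,b
E
python3 - <<'E'
from h import *
f0=np.array([.4,.65,.2])
arc(f0,150,120,15)
for N in (5,6,7,8,9,10):
    hit,b=push(ang()-12,N)
    print(np.round(mom(f0)[0],3))
    if not hit: break
print(read_state()["time_s"])
E
```

```text
135 0.221 0.082 [-1.5, -4.1, 1.0]
120 0.239 0.145 [-2.0, -5.0, 1.1]
t 18.6
N=5 from 120.9 to 119.7 goal 108.9 hit True
0.048
N=6 from 119.7 to 116.6 goal 107.7 hit True
-0.0
N=7 from 116.6 to 112.0 goal 104.6 hit True
0.04
N=8 from 112.0 to 101.8 goal 100.0 hit False
0.215
21.1917
```

Run:
```python
from h import *
f0=np.array([.4,.65,.2])
a=ang(); e=arc(f0,a,50,17)
line_to(*at(56,.181),vel=.06)            # unload
line_to(at(56,.27)[0],vel=.2)
b=238
f0=enter(b+3)
f=grab_frame("wrist"); cv2.imwrite("pics/w5.png",f)
print(f0,read_state()["time_s"])
```

```text
89 0.216 0.078 [-4.0, -3.3, 1.1]
76 0.213 0.098 [-4.6, -2.7, -0.4]
63 0.064 0.087 [-3.5, -4.5, -0.4]
50 0.285 0.175 [-8.6, -2.4, 0.9]
t 22.6583
[-0.57293808 -0.0584043   0.0154681 ] 27.0667
```

View pics/w5.png

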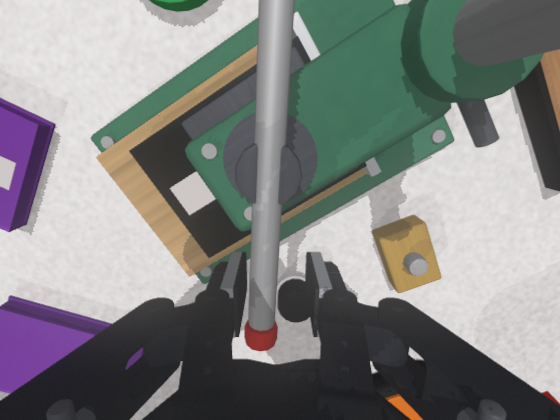

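The bar is inside the fork at the second end. Now I wind with sensing.

Run:
```python
from h import *
f0=np.array([-.57,-.06,.015])
hits=0
while ang()>60:
    hit,b=push(max(ang()-22,57),9)
    if hit:
        hits+=1
        if hits==2: break
print(mom(f0)[0],read_state()["time_s"])
```

```text
N=9 from 241.9 to 228.7 goal 219.9 hit True
N=9 from 228.7 to 224.5 goal 206.7 hit True
0.04696281027851065 28.4667
```

Run:
```python
from h import *
for N in (9,9.5,10,10.5):
    push(ang()-20,N)
print(read_state()["time_s"])
```

```text
N=9 from 224.5 to 219.2 goal 204.5 hit True
N=9.5 from 219.2 to 200.2 goal 199.2 hit False
N=10 from 200.2 to 181.0 goal 180.2 hit False
N=10.5 from 181.0 to 161.6 goal 161.0 hit False
32.1083
```

Run:
```python
from h import *
h=0
while ang()>62 and h<2:
    hit,b=push(max(ang()-20,58),9.7)
    h+=hit
print(read_state()["time_s"])
g=grab_frame("scene"); cv2.imwrite("pics/s6.png",cv2.resize(g[210:360,180:360],None,fx=4,fy=4,interpolation=cv2.INTER_CUBIC))
```

```text
N=9.7 from 161.6 to 142.5 goal 141.6 hit False
N=9.7 from 142.5 to 124.0 goal 122.5 hit False
N=9.7 from 124.0 to 105.8 goal 104.0 hit False
N=9.7 from 105.8 to 87.7 goal 85.8 hit False
N=9.7 from 87.7 to 69.3 goal 67.7 hit False
N=9.7 from 69.3 to 58.7 goal 58.0 hit False
37.925
```

Run:
```python
from h import *
line_to(*at(64,.181),vel=.06); line_to(at(64,.27)[0],vel=.25)
enter(247)
print(read_state()["time_s"])
N=8
line_to(*at(243,.181),vel=.06)
for i in range(6):
    hit,b=push(ang()-15,N)
    if hit: N+=.8
    if N>10.5: break
print(read_state()["time_s"])
```

```text
42.225
N=8 from 243.7 to 229.8 goal 228.7 hit False
N=8 from 229.8 to 226.7 goal 214.8 hit True
N=8.8 from 226.7 to 212.9 goal 211.7 hit False
N=8.8 from 212.9 to 208.5 goal 197.9 hit True
N=9.600000000000001 from 208.5 to 194.8 goal 193.5 hit False
N=9.600000000000001 from 194.8 to 189.4 goal 179.8 hit True
46.9167
```

View pics/s6.png

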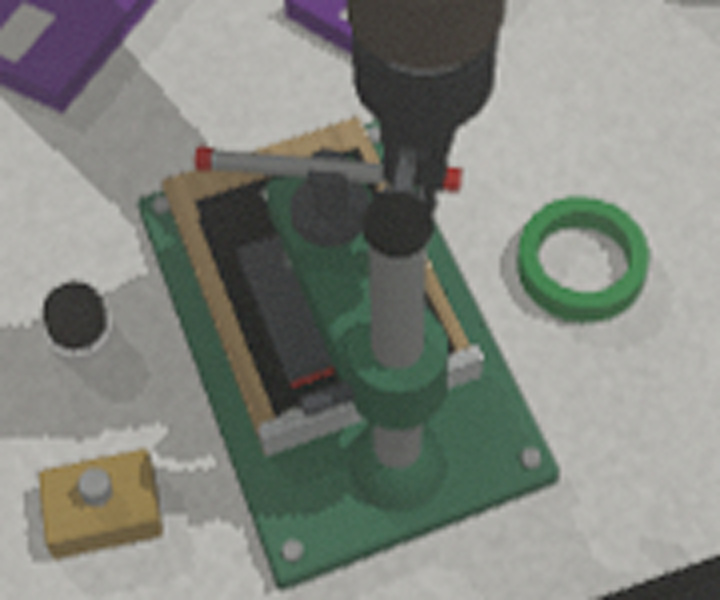

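Run:
```python
from h import *
N=10.4
for i in range(6):
    hit,b=push(ang()-12,N)
    if hit: N+=.7
    if N>11.3 or b<160: break
print(N,read_state()["time_s"])
```

```text
N=10.4 from 189.4 to 178.8 goal 177.4 hit False
N=10.4 from 178.8 to 168.2 goal 166.8 hit False
N=10.4 from 168.2 to 163.9 goal 156.2 hit True
N=11.1 from 163.9 to 154.0 goal 151.9 hit False
11.1 49.975
```

The force rises steadily from about 7.5 N when free to about 10.7 N, over roughly 85° of turn since contact. Torque and angle together put the pressure near 80 N, so I'm letting go and checking.

Run:
```python
from h import *
a=ang(); line_to(*at(a+6,.181),vel=.05); line_to(at(a+6,.30)[0],vel=.2)
goto([.45,0.05,.42],[180,0,0])
g=grab_frame("scene"); f=grab_frame("wrist")
im=np.hstack([cv2.resize(g[210:360,180:360],(400,333)),cv2.resize(f,(400,333))])
cv2.imwrite("pics/end.png",im); print(read_state()["time_s"])
```

```text
51.9833
```

View pics/end.png

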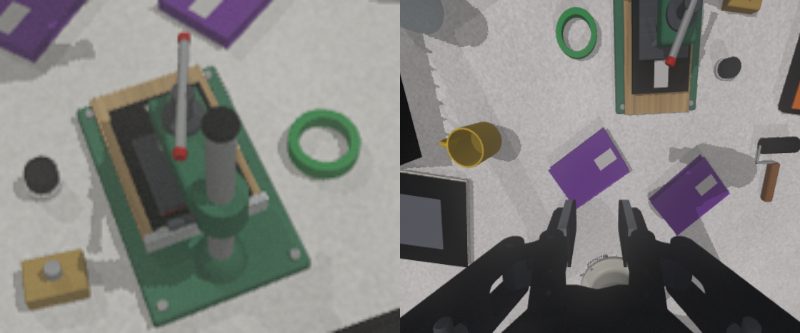

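Run:
```python
from h import *
a=pix2w("scene",180+184/2.222,210+37/2.22,.205); b=pix2w("scene",180+180/2.222,210+153/2.22,.205)
d=a-b; print(a,b,np.linalg.norm(d),np.degrees(np.arctan2(d[1],d[0]))%360, (a+b)/2)
```

```text
[ 0.56048947 -0.05781254  0.205     ] [ 0.69931578 -0.10698185  0.205     ] 0.1472764982804891 160.49694364160254 [ 0.62990262 -0.08239719  0.205     ]
```

The bar stands at 160.5°, which matches the winding count of about 394° in total. The album sits square against the stop and the bystanders haven't moved, so I'm handing in.

```bash
python3 -c "
from station import *
print(job_done())"
```

```text
the job is handed in; nothing more can be done
None
```

I pushed the black album square against the stop and wound the press clockwise about 394° until the handle turned clearly stiffer. I estimate about 80 N from push force and turn angle, not a direct reading. I then let go and handed the job in at about 52 s, with nothing else visibly moved; the hand-in returned no verdict.

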